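# Sort clog-tooth blanks onto their pattern boards

## Task

Check the four loose wooden clog-tooth blanks against the pattern boards: lay each blank flat, without turning it over, on the board whose dark silhouette has its shape and size, centred and turned so that it lies within the silhouette, and let go. Leave the glue jar and the brass weight standing where they are.

Things in the scene. Friction and masses are not known exactly. Their poses are not given: they have to be found in the camera images.
- blank_long_c (a point): Loose bare wooden blank, long plain rectangle, 100 x 44 mm seen from above and 36 mm thick, lying flat on the bench (35 to 90 g). The point is its centre, half-way up (18 mm above its underside); x runs along its length, y across its width, z up. The two long sides are parallel; grip across the width (y). A half turn leaves its outline the same.
- blank_short_c (a point): Loose bare wooden blank, short plain rectangle, 62 x 44 mm seen from above and 36 mm thick, lying flat on the bench (35 to 90 g). The point is its centre, half-way up (18 mm above its underside); x runs along its length, y across its width, z up. The two long sides are parallel; grip across the width (y). A half turn leaves its outline the same.
- blank_round_c (a point): Loose bare wooden blank, round-ended (two half-round ends of 23 mm radius), 100 x 46 mm seen from above and 36 mm thick, lying flat on the bench (35 to 90 g). The point is its centre, half-way up (18 mm above its underside); x runs along its length, y across its width, z up. The two long sides are parallel; grip across the width (y). A half turn leaves its outline the same.
- blank_tongue_c (a point): Loose bare wooden blank, rectangle 60 x 44 with a tongue 18 wide and 20 long in the middle of each end, over all 100 x 44 mm seen from above and 36 mm thick, lying flat on the bench (35 to 90 g). The point is its centre, half-way up (18 mm above its underside); x runs along its length, y across its width, z up. The two long sides are parallel; grip across the width (y). A half turn leaves its outline the same.
- board_long: Fixed white pattern board, 124 x 70 mm and 8 mm thick, bearing the flat dark silhouette of the blank "long plain rectangle, 100 x 44 mm", drawn 6 mm larger all round. The origin is the middle of board and silhouette, on the underside (board top 8 mm above it); x runs along the silhouette, y across it, z up.
- board_short: Fixed white pattern board, 88 x 70 mm and 8 mm thick, bearing the flat dark silhouette of the blank "short plain rectangle, 62 x 44 mm", drawn 6 mm larger all round. The origin is the middle of board and silhouette, on the underside (board top 8 mm above it); x runs along the silhouette, y across it, z up.
- board_round: Fixed white pattern board, 124 x 70 mm and 8 mm thick, bearing the flat dark silhouette of the blank "round-ended (two half-round ends of 23 mm radius), 100 x 46 mm", drawn 6 mm larger all round. The origin is the middle of board and silhouette, on the underside (board top 8 mm above it); x runs along the silhouette, y across it, z up.
- board_tongue: Fixed white pattern board, 124 x 70 mm and 8 mm thick, bearing the flat dark silhouette of the blank "rectangle 60 x 44 with a tongue 18 wide and 20 long in the middle of each end, over all 100 x 44 mm", drawn 6 mm larger all round. The origin is the middle of board and silhouette, on the underside (board top 8 mm above it); x runs along the silhouette, y across it, z up.
- glue_jar: Closed glue jar with white cap, 56 mm across and 62 mm high, standing loose in the midst of the blanks and boards. Origin at the centre of its underside, z up. Not to be disturbed.
- weight: Small brass knobbed weight, 40 mm across and 42 mm high, standing loose on the bench among the blanks and boards. Origin at the centre of its underside, z up. Not to be disturbed.
Things that resemble listed ones, but are neither listed nor needed, are in the scene too. Leave any purple look-alike of the part that bears blank_short_c alone.

How it is judged (in metres and radians):
At the end, for the whole second after the job is handed in: Each blank lies released and at rest, flat and right way up (tilt below 0.1 rad, centre 22 to 30 mm above the board's underside), on the board of its own shape, its centre within 12 mm of the board's centre and its length within 0.2 rad of the silhouette's, either way round (horizontal distance between blank_long_c and board_long below 0.012 m and angle between the x axis of blank_long_c and the x axis of board_long, either way round below 0.2 rad and z of blank_long_c in the frame of board_long between 0.022 and 0.03 m and angle between each of blank_long_c, blank_short_c, blank_round_c, blank_tongue_c's own z axis and vertical below 0.1 rad and linear speed of each of blank_long, blank_short, blank_round, blank_tongue below 0.02 m/s and contact force between each of blank_long, blank_short, blank_round, blank_tongue and the fingers below 0.1 N and horizontal distance between blank_short_c and board_short below 0.012 m and angle between the x axis of blank_short_c and the x axis of board_short, either way round below 0.2 rad and z of blank_short_c in the frame of board_short between 0.022 and 0.03 m and horizontal distance between blank_round_c and board_round below 0.012 m and angle between the x axis of blank_round_c and the x axis of board_round, either way round below 0.2 rad and z of blank_round_c in the frame of board_round between 0.022 and 0.03 m and horizontal distance between blank_tongue_c and board_tongue below 0.012 m and angle between the x axis of blank_tongue_c and the x axis of board_tongue, either way round below 0.2 rad and z of blank_tongue_c in the frame of board_tongue between 0.022 and 0.03 m); the robot touches nothing.
It fails at once if the glue jar is shifted more than 20 mm or tipped (distance of glue_jar from where it was at the start of the episode above 0.02 m or angle between glue_jar's own z axis and vertical above 0.3 rad).
It fails at once if the brass weight is shifted more than 20 mm or tipped (distance of weight from where it was at the start of the episode above 0.02 m or angle between weight's own z axis and vertical above 0.3 rad).
It also fails if it takes over 102 s, if anything falls off the work surface, if the arm or the gripper's body presses on something with over 40 N, if the wrist force passes 120 N, or if a joint passes its speed limit or range.

## Robot

A 6-joint arm with a two-finger parallel gripper is mounted at the origin on the work surface. World frame = base frame: x ahead of the robot, y to its left, z up, the work surface at z = 0. Lengths are in m, angles in degrees, forces in N, time in s.
With the tool pointing down it reaches from about 0.375 to 0.9 m from the base axis. Payload 3.1 kg.
Tool frame: the origin (TCP) lies between the finger pads; the fingertips stand 19 mm ahead of it and the grasp point (between the pads) is the TCP; z points along the fingers, x is the direction in which the jaws open and shut, and the axes are right-handed (so a half turn about z gives the same grasp; the last joint's range is limited). The gripper opens to 87 mm and grips with 3 to 60 N. Pads are 19 mm wide; open, the fingers measure 117 mm over their backs; the gripper's body (75 mm by 190 mm) begins 51 mm behind the grasp point.
Start: joints at [53.027, 30.224, 82.088, -0, 67.689, -10.227], TCP at [0.281, 0.558, 0.242] pointing down, gripper open.
Joint ranges: [-176.69, 176.69], [-43.24, 126.21], [12.49, 139.97], [-82, 262], [0, 151.66], [-163.58, 163.58]. Speed limits (degrees/s): [159.86, 159.86, 180, 180, 180, 180].

## Interface

Orientations are given as a 3x3 rotation matrix whose columns are the frame's x, y, z axes.
In Python, from rig import read_state, capture, camera_info, hand_in, spot_in, silhouettes gives the robot as it stands.
- The arm moves only by the shell command python3 -m jog 'ROWS'. ROWS is text: rows parted by semicolons, each of 7 numbers parted by spaces: the shift along the tool's x, y, z in m, then the turn, a rotation vector about the tool's x, y, z in degrees, then the opening, from 0 (shut) to 1 (fully open). A call has 1 to 8 rows; each row is the pose to reach, as a shift and turn from the pose commanded when the call began, along the tool's axes at that moment; what a row does not reach only later rows make up. A row lasts 1/8 s, in which the tool goes at most 62.5 mm and 10.7 degrees, less where a joint would pass 70% of its speed; a pose out of reach is approached as far as the arm can. A call with a gripper value outside its range is refused whole. The fingers move at their own pace and stop on an object; the grip force is fixed at half the most. Time passes only in rows, so rows that repeat a pose let the fingers close. It gives the time, the measured TCP pose, the force and the opening at its end, in the units of the state.
- read_state(): the state, without advancing time (a new reading comes with each control period).
- capture(name): name is "side" or "top" or "wrist"; returns (picture, depth): 384x512x3 uint8, red, green, blue; 384x512 float32, m along the optical axis (not along the pixel's ray), 0 where there is no reading.
- camera_info(name): a dict with "vfov" (degrees; the focal length in pixels is half the picture's height over the tangent of half this angle, whatever the lens; pixels are square), "cx", "cy" (the principal point, pixels), "R" (3x3) and "t" (3): a world point X has camera coordinates R X + t; the wrist camera has in their place "tool_from_camera" (4x4, takes a point from camera to tool coordinates, whose origin is the TCP and whose axes are the tool frame's). Camera axes: x right, y down, z forward; pixel columns grow to the right and rows downward; lengths in m; the calibration is good to about 2 mm. A picture is of the moment at which its call begins: read the wrist's pose just before it. camera_info takes no time and is no camera call.
- hand_in(): hands the job in, once; it reports no verdict.
Trained networks look in the newest picture that a camera, given by its name, has taken for a name from the list of things; names that differ only in an ending like _2 or _b are one class to them, and where a whole thing is asked for, a point or a joint stands for the part that bears it (a point fixed in the world has none). Each returns a list of dicts, best first, with "score" (0 to 1); they miss things now and then, are a little off and sometimes report something else, mostly with a low value. They report only what shows in the picture. A call takes as long as a camera call. They do not tell look-alikes from the thing itself.
- spot_in(label, camera): "centre" ([x, y, z] in m, in world coordinates, good to about 4 mm: the middle of the surface that is visible of it).
- silhouettes(label, camera): "region" (384x512 bool, what is visible of it).
The state is a dict: "time_s": time; "joint_positions": joint angles; "qvel": joint speeds; "tau": joint torques, N m; "position": TCP position; "tcp_rot": TCP orientation; "force": force on the tool from outside, world axes, zero at the start; "moment": the same for the moment, N m; "opening": opening from 0.0 (shut) to 1.0 (fully open).
Only numpy, scipy, OpenCV 4.12 (cv2) and the standard library are available. Lean on these libraries where they do the work, as an engineer would, in place of code of your own. Each camera call takes 0.05 s, during which the arm holds its last target.

## Working session

There is one attempt and no reset: what is moved stays moved. The work goes in short steps, Python scripts to look and compute and a shell command to move; the robot and the scene stay as the last step left them, time stands still between calls to the robot, and variables do not carry over. Pictures are saved under pics/ and viewed, and the job is handed in when it is done.

```bash
ls; mkdir -p pics
python3 - <<'E'
from rig import *
import cv2, numpy as np
s=read_state(); print(s['time_s'],s['position'],np.round(s['tcp_rot'],3).tolist(),s['opening'])
for n in ['top','side']:
    p,d=capture(n); cv2.imwrite(f'pics/{n}0.png',cv2.cvtColor(p,cv2.COLOR_RGB2BGR)); np.save(f'{n}_d.npy',d)
    c=camera_info(n); print(n,c)
print(camera_info('wrist'))
E
```

```text
pics
0.0 [0.28080758 0.55759254 0.24055932] [[0.45, 0.893, -0.001], [0.893, -0.45, -0.002], [-0.002, -0.0, -1.0]] 0.9959384529991281
top {'vfov': 54.03269157936572, 'cx': 248.42740842378106, 'cy': 197.25127547959949, 'R': array([[-0.01307198, -0.9995769 , -0.02598365],
       [-0.98674655,  0.01709883, -0.16136567],
       [ 0.16174169,  0.02352991, -0.98655257]]), 't': array([-0.02606731,  0.51780336,  0.81960343])}
side {'vfov': 52.41337256090213, 'cx': 259.23126518761364, 'cy': 188.04684214065588, 'R': array([[ 0.99733181, -0.07152026, -0.01463292],
       [-0.05551849, -0.61293014, -0.7881842 ],
       [ 0.04740218,  0.78689357, -0.61526542]]), 't': array([-0.5382711 ,  0.05457355,  1.07746243])}
{'vfov': 63.57947982462234, 'cx': 259.47925566428, 'cy': 190.837622128914, 'tool_from_camera': array([[ 9.99999803e-01,  3.06270495e-04,  5.48097406e-04,
         5.53735419e-04],
       [-4.35501858e-04,  9.67171010e-01,  2.54126048e-01,
        -6.87937541e-02],
       [-4.52272611e-04, -2.54126237e-01,  9.67170952e-01,
        -1.45020122e-01],
       [ 0.00000000e+00,  0.00000000e+00,  0.00000000e+00,
         1.00000000e+00]])}
```

View pics/top0.png

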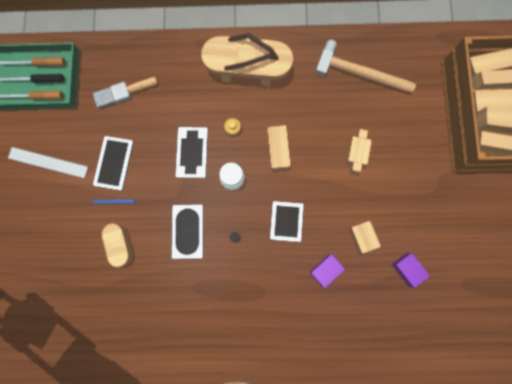

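View pics/side0.png

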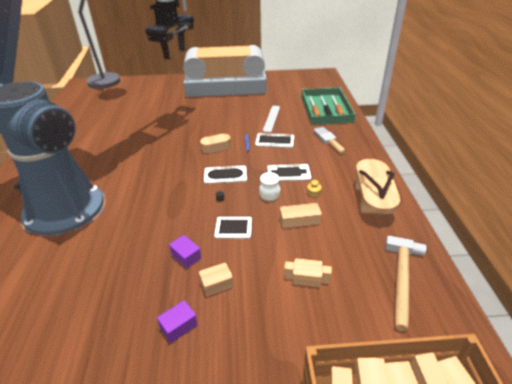

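The top view shows the following:
- **Blanks:** round (115,245), long (279,147), tongue (360,150), short (366,237).
- **Boards:** long (113,162), tongue (192,152), round (187,231), short (287,221).
- **Obstacles:** jar (231,176), weight (232,126).
- **Possible mix-ups with the short blank:** purple blocks at (328,270) and (412,270), and the wood in the tray at (490,100). The bare wood at (366,237) is the one I want.

Next I'll measure them.

```bash
cat > h.py <<'E'
from rig import *
import cv2, numpy as np
def cam(n):
    c=camera_info(n); f=192/np.tan(np.radians(c['vfov']/2)); return c,f
def world(n,d,vu=None,s=None):
    c,f=cam(n)
    v,u=np.mgrid[0:384,0:512]
    P=np.stack([(u-c['cx'])/f*d,(v-c['cy'])/f*d,d],-1)
    if 'R' in c: return (P-c['t'])@c['R']
    T=c['tool_from_camera']; P=P@T[:3,:3].T+T[:3,3]
    return P@np.array(s['tcp_rot']).T+np.array(s['position'])
def rect(pts):
    (x,y),(w,h),a=cv2.minAreaRect((pts*1000).astype(np.float32))
    if w<h: w,h,a=h,w,a+90
    return round(x/1000,4),round(y/1000,4),round(w),round(h),round((a+90)%180-90,1)
E
python3 - <<'E'
from h import *
p,d=capture('top'); W=world('top',d)
big=cv2.resize(p[80:300,60:440],None,fx=2,fy=2,interpolation=cv2.INTER_CUBIC); cv2.imwrite('pics/crop.png',big[:,:,::-1])
for l in ['blank_long_c','blank_short_c','blank_round_c','blank_tongue_c','board_long','board_short','board_round','board_tongue','glue_jar','weight']:
    for r in silhouettes(l,'top')[:3]:
        m=r['region']&(d>0)
        if m.sum()<20: continue
        P=W[m]; z=np.percentile(P[:,2],70); lo=abs(P[:,2]-z)<0.006
        v,u=np.nonzero(m)
        print(l,round(r['score'],2),'px',int(u.mean()),int(v.mean()),'ztop',round(z,4),'rect',rect(P[lo][:,:2]))
print(read_state()['time_s'])
E
```

```text
blank_short_c 0.92 px 327 270 ztop 0.0376 rect (0.3499, -0.2075, 62, 44, -49.0)
blank_short_c 0.8 px 363 237 ztop 0.0373 rect (0.4236, -0.2958, 62, 44, 18.8)
blank_short_c 0.52 px 116 245 ztop 0.0372 rect (0.4136, 0.2725, 98, 47, 16.4)
blank_round_c 0.82 px 116 245 ztop 0.0371 rect (0.4136, 0.2725, 98, 47, 16.4)
blank_tongue_c 0.72 px 357 152 ztop 0.0373 rect (0.6252, -0.2947, 101, 45, -12.6)
board_long 0.66 px 112 163 ztop 0.01 rect (0.6141, 0.2966, 125, 71, -10.4)
board_long 0.39 px 232 127 ztop 0.029 rect (0.6947, 0.003, 36, 36, 80.6)
board_short 0.8 px 286 221 ztop 0.0099 rect (0.4641, -0.1216, 89, 69, -4.7)
board_short 0.3 px 116 245 ztop 0.0371 rect (0.4136, 0.2725, 98, 47, 16.4)
board_round 0.81 px 187 231 ztop 0.0098 rect (0.4445, 0.1114, 124, 72, -0.3)
board_round 0.39 px 232 127 ztop 0.029 rect (0.6949, 0.0037, 37, 37, 75.3)
board_tongue 0.71 px 191 152 ztop 0.0099 rect (0.6364, 0.1044, 124, 70, -1.9)
glue_jar 0.63 px 231 176 ztop 0.0634 rect (0.5678, 0.0053, 48, 47, -89.5)
weight 0.61 px 232 127 ztop 0.0289 rect (0.6946, 0.0043, 38, 37, -20.1)
0.65
```

View pics/crop.png

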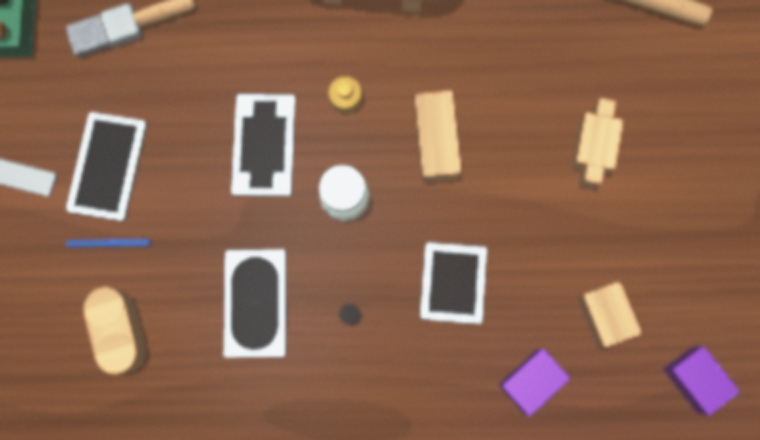

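The crop confirms each choice, and the bare-wood block at full-picture pixel (366,237) is the short blank. Next I'll find the long blank by height and work out the first move.

```bash
cat >> h.py <<'E'
def go(x,y,z,yaw):
    s=read_state(); R=np.array(s['tcp_rot']); p=np.array(s['position'])
    cur=np.degrees(np.arctan2(R[1,0],R[0,0]))
    dy=(yaw-cur+90)%180-90
    c,n=np.cos(np.radians(yaw)),np.sin(np.radians(yaw))
    c,n=np.cos(np.radians(cur+dy)),np.sin(np.radians(cur+dy))
    Rt=np.array([[c,n,0],[n,-c,0],[0,0,-1]])
    sh=R.T@(np.array([x,y,z])-p)
    rv=cv2.Rodrigues(R.T@Rt)[0].ravel()*180/np.pi
    print('t',s['time_s'],'yaw',round(cur,1),'shift',np.round(sh,4),'turn',np.round(rv,2),'j6',round(s['joint_positions'][5],1),'op',round(s['opening'],3))
E
python3 - <<'E'
from h import *
d=np.load('top_d.npy'); W=world('top',d)
m=np.zeros(d.shape,bool); m[110:190,255:305]=1
m&=abs(W[:,:,2]-0.037)<0.005
print(rect(W[m][:,:2]))
go(0.4136,0.2725,0.12,16.4+90)
go(0.4136,0.2725,0.027,16.4+90)
E
```

```text
(0.6379, -0.1059, 100, 44, 4.3)
t 0.65 yaw 63.3 shift [-0.1955  0.2467  0.1216] turn [  0.     0.   -43.15] j6 -10.2 op 0.999
t 0.65 yaw 63.3 shift [-0.1955  0.2467  0.2146] turn [  0.     0.   -43.15] j6 -10.2 op 0.999
```

```bash
python3 -m jog '-0.1955 0.2467 0.1216 0 0 -43.15 1;-0.1955 0.2467 0.1216 0 0 -43.15 1;-0.1955 0.2467 0.1216 0 0 -43.15 1;-0.1955 0.2467 0.1216 0 0 -43.15 1;-0.1955 0.2467 0.1216 0 0 -43.15 1;-0.1955 0.2467 0.1216 0 0 -43.15 1;-0.1955 0.2467 0.1216 0 0 -43.15 1;-0.1955 0.2467 0.1216 0 0 -43.15 1'
python3 - <<'E'
from h import *
s=read_state()
p,d=capture('wrist'); W=world('wrist',d,s=s)
cv2.imwrite('pics/w1.png',p[:,:,::-1])
m=abs(W[:,:,2]-0.037)<0.006
n,l,st,c=cv2.connectedComponentsWithStats(m.astype(np.uint8))
for i in range(1,n):
    if st[i,4]>800: print(st[i],c[i],rect(W[l==i][:,:2]),np.median(W[l==i][:,2]))
go(0.4136,0.2725,0.027,106.4)
E
```

```text
time_s: 1.65
position: [0.4138, 0.2731, 0.1203]
tcp_rot: [[-0.282, 0.959, 0.001], [0.959, 0.282, 0.001], [0.0, 0.001, -1.0]]
force: [-0.9, 0.4, 0.1]
opening: 1.0
[ 227  138   62  107 5987] [257.91832303 193.21479873] (0.408, 0.2704, 84, 46, 16.8) 0.03757451833354823
t 1.7 yaw 106.5 shift [-0.001  -0.0004  0.0935] turn [ 0.07 -0.02  0.06] j6 -85.9 op 0.998
```

View pics/w1.png

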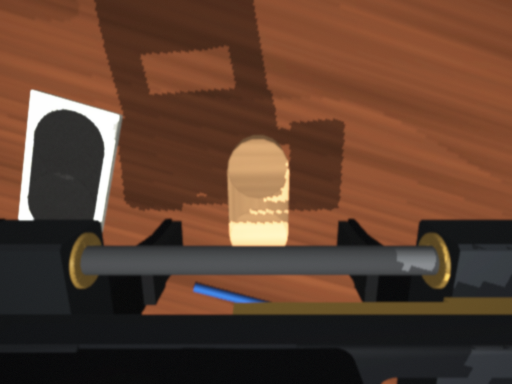

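The round blank at (258,193) sits squarely between the jaws, and the bar hides its far end. I'll descend, close and lift.

```bash
python3 -m jog '-0.001 0 0.05 0 0 0 1;-0.001 0 0.0935 0 0 0 1;-0.001 0 0.0935 0 0 0 1;-0.001 0 0.0935 0 0 0 0;-0.001 0 0.0935 0 0 0 0;-0.001 0 0.0935 0 0 0 0;-0.001 0 0.0935 0 0 0 0;-0.001 0 0.0935 0 0 0 0'
python3 -c "
from h import *
go(0.4136,0.2725,0.13,106.4)"
```

```text
time_s: 2.7
position: [0.414, 0.2716, 0.0269]
tcp_rot: [[-0.282, 0.959, 0.001], [0.959, 0.282, 0.0], [0.0, 0.001, -1.0]]
force: [-0.1, -0.4, 3.3]
opening: 0.525
t 2.7 yaw 106.4 shift [ 1.000e-03 -1.000e-04 -1.031e-01] turn [ 0.04 -0.01 -0.01] j6 -86.1 op 0.525
```

```bash
python3 -m jog '0 0 -0.05 0 0 0 0;0 0 -0.1 0 0 0 0;0 0 -0.1 0 0 0 0'
python3 -c "
from h import *
go(0.4445,0.1114,0.125,89.7);go(0.4445,0.1114,0.036,89.7)"
```

```text
time_s: 3.08
position: [0.416, 0.2724, 0.1295]
tcp_rot: [[-0.282, 0.959, 0.007], [0.959, 0.282, 0.003], [0.001, 0.008, -1.0]]
force: [0.2, 0.2, -1.2]
opening: 0.526
t 3.075 yaw 106.4 shift [-0.1625 -0.0182  0.0043] turn [ 0.44 -0.1  16.71] j6 -86.1 op 0.526
t 3.075 yaw 106.4 shift [-0.1626 -0.0189  0.0933] turn [ 0.44 -0.1  16.71] j6 -86.1 op 0.526
```

```bash
python3 -m jog '-0.163 -0.016 0.0 0 0 16.7 0;-0.163 -0.016 0.0 0 0 16.7 0;-0.163 -0.016 0.0 0 0 16.7 0;-0.163 -0.016 0.0 0 0 16.7 0;-0.163 -0.016 0.04 0 0 16.7 0;-0.163 -0.016 0.04 0 0 16.7 0'
cat > chk.py <<'E'
from h import *
import sys
n=sys.argv[1]
s=read_state()
p,d=capture('wrist'); cv2.imwrite(f'pics/{n}.png',p[:,:,::-1])
W=world('wrist',d,s=s)
E
python3 chk.py w2; python3 -c "
from h import *
go(0.4445,0.1114,0.036,89.7)"
```

```text
time_s: 3.82
position: [0.4416, 0.1113, 0.0841]
tcp_rot: [[0.005, 1.0, -0.008], [1.0, -0.005, 0.0], [0.0, -0.008, -1.0]]
force: [-0.3, -0.1, -1.0]
opening: 0.523
t 3.875 yaw 89.8 shift [0.     0.0021 0.0493] turn [-0.29 -0.01  0.06] j6 -89.7 op 0.522
```

View pics/w2.png

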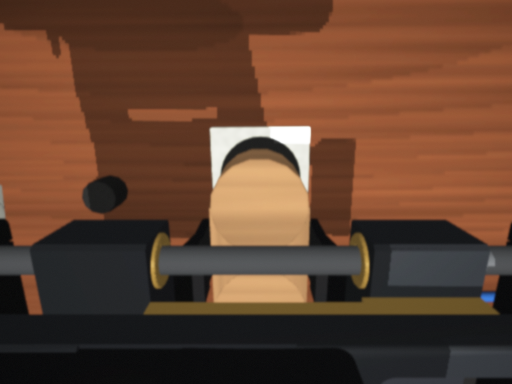

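The blank, with its end at (260,155), is centred laterally over the round silhouette. I'll lower it until it just touches, then release.

```bash
python3 -m jog '0 0.002 0.04 0 0 0 0;0 0.002 0.0495 0 0 0 0;0 0.002 0.0495 0 0 0 0;0 0.002 0.0495 0 0 0 0.8;0 0.002 0.0495 0 0 0 0.8;0 0.002 0.0495 0 0 0 0.8'
python3 -m jog '0 0 -0.04 0 0 0 0.8;0 0 -0.1 0 0 0 1;0 0 -0.1 0 0 0 1'
python3 -c "
from h import *
go(0.4236,-0.2958,0.13,108.8)"
```

```text
time_s: 4.62
position: [0.4469, 0.1107, 0.0377]
tcp_rot: [[0.005, 1.0, 0.001], [1.0, -0.005, -0.0], [-0.0, 0.001, -1.0]]
force: [0.5, 0.4, 0.6]
opening: 0.755
time_s: 5.0
position: [0.4493, 0.1107, 0.1409]
tcp_rot: [[0.005, 1.0, 0.01], [1.0, -0.005, 0.0], [0.0, 0.01, -1.0]]
force: [-0.4, 0.3, -0.1]
opening: 0.939
t 5.0 yaw 89.7 shift [-0.4067 -0.0238  0.0107] turn [  0.56   0.09 -19.09] j6 -89.7 op 0.939
```

```bash
python3 -m jog '-0.406 -0.022 0.01 0 0 -19.1 1;-0.406 -0.022 0.01 0 0 -19.1 1;-0.406 -0.022 0.01 0 0 -19.1 1;-0.406 -0.022 0.01 0 0 -19.1 1;-0.406 -0.022 0.01 0 0 -19.1 1;-0.406 -0.022 0.01 0 0 -19.1 1;-0.406 -0.022 0.01 0 0 -19.1 1;-0.406 -0.022 0.01 0 0 -19.1 1'
python3 -m jog '0 0 0 0 0 0 1'
python3 -c "
from h import *
p,d=capture('top'); W=world('top',d)
cv2.imwrite('pics/t1.png',cv2.resize(p[80:300,60:440],None,fx=2,fy=2)[:,:,::-1])
m=np.zeros(d.shape,bool); m[195:270,160:215]=1
m&=abs(W[:,:,2]-0.0455)<0.005
print(rect(W[m][:,:2]),np.median(W[m][:,2]))
go(0.4236,-0.2958,0.027,108.8)"
```

```text
time_s: 6.0
position: [0.4224, -0.2995, 0.1263]
tcp_rot: [[-0.317, 0.948, 0.001], [0.948, 0.317, -0.002], [-0.002, 0.001, -1.0]]
force: [0.7, 0.1, 0.2]
opening: 1.0
time_s: 6.12
position: [0.4213, -0.294, 0.1261]
tcp_rot: [[-0.322, 0.947, -0.002], [0.947, 0.322, 0.003], [0.003, -0.001, -1.0]]
force: [-0.9, -0.1, 0.4]
opening: 1.003
(0.0, 0.0, 0, 0, 0.0) nan
t 6.175 yaw 108.8 shift [-0.0033  0.0013  0.0992] turn [-0.06 -0.18  0.02] j6 -156.2 op 0.999
  return _methods._mean(a, axis=axis, dtype=dtype,
  ret = ret.dtype.type(ret / rcount)
```

View pics/t1.png

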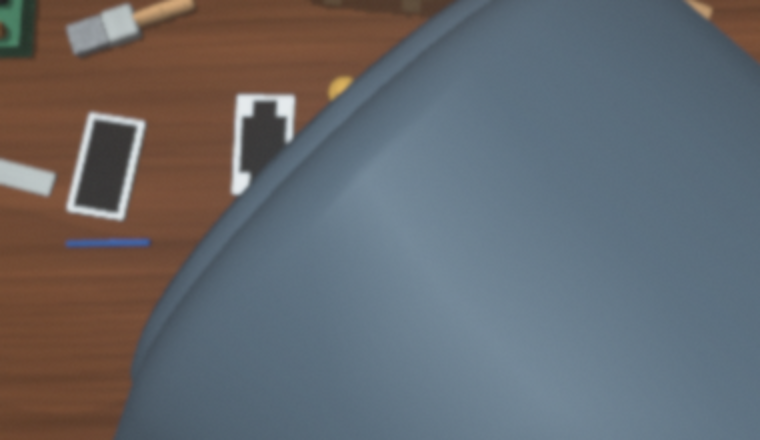

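The arm hides most of the top view, so I'll check the round blank later. I'll descend onto the short blank.

```bash
python3 -m jog '-0.003 0.001 0.05 0 0 0 1'; python3 chk.py w3; python3 -c "
from h import *
go(0.4236,-0.2958,0.027,108.8)"
```

```text
time_s: 6.3
position: [0.4264, -0.298, 0.0791]
tcp_rot: [[-0.324, 0.946, 0.005], [0.946, 0.324, -0.006], [-0.007, 0.003, -1.0]]
force: [1.5, -1.0, -0.7]
opening: 1.002
t 6.35 yaw 108.9 shift [-0.0019  0.0004  0.0442] turn [-0.18 -0.44  0.1 ] j6 -156.2 op 1.002
```

View pics/w3.png

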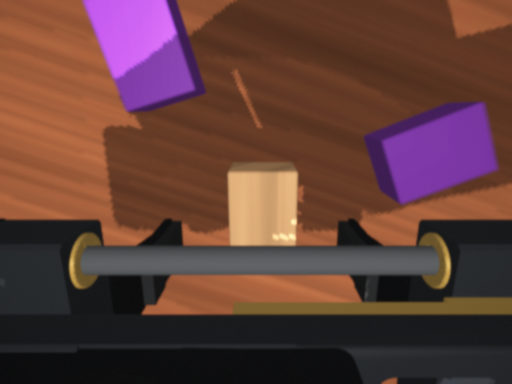

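The bare short blank at (262,205) is centred between the jaws, with the purple blocks at (145,50) and (430,150) well clear. I'll grip it.

```bash
python3 -m jog '-0.001 0 0.046 0 0 0 1;-0.001 0 0.046 0 0 0 1;-0.001 0 0.046 0 0 0 0;-0.001 0 0.046 0 0 0 0;-0.001 0 0.046 0 0 0 0;-0.001 0 0.046 0 0 0 0;-0.001 0 0.046 0 0 0 0'
python3 -m jog '0 0 -0.05 0 0 0 0;0 0 -0.1 0 0 0 0;0 0 -0.1 0 0 0 0;0 0 -0.1 0 0 0 0'
python3 -c "
from h import *
go(0.4641,-0.1216,0.125,85.3)"
```

```text
time_s: 7.22
position: [0.4247, -0.2988, 0.0314]
tcp_rot: [[-0.322, 0.947, 0.0], [0.947, 0.322, -0.0], [-0.0, 0.0, -1.0]]
force: [-0.8, 0.6, -0.1]
opening: 0.518
time_s: 7.72
position: [0.4242, -0.2983, 0.1307]
tcp_rot: [[-0.322, 0.947, -0.001], [0.947, 0.322, 0.001], [0.001, -0.0, -1.0]]
force: [0.2, 0.2, -0.3]
opening: 0.5
t 7.725 yaw 108.8 shift [0.1544 0.0947 0.0058] turn [-0.03 -0.04 23.5 ] j6 -156.3 op 0.5
```

```bash
python3 -m jog '0.154 0.095 0 0 0 23.5 0;0.154 0.095 0 0 0 23.5 0;0.154 0.095 0 0 0 23.5 0;0.154 0.095 0 0 0 23.5 0;0.154 0.095 0.04 0 0 23.5 0;0.154 0.095 0.04 0 0 23.5 0;0.154 0.095 0.04 0 0 23.5 0'
python3 chk.py w4; python3 -c "
from h import *
go(0.4641,-0.1216,0.0405,85.3)"
```

```text
time_s: 8.6
position: [0.4647, -0.123, 0.0907]
tcp_rot: [[0.083, 0.997, -0.001], [0.997, -0.083, 0.0], [0.0, -0.001, -1.0]]
force: [0.2, 0.7, -0.0]
opening: 0.503
t 8.65 yaw 85.2 shift [ 0.0015 -0.0012  0.0508] turn [ 0.02  0.02 -0.06] j6 -113.4 op 0.507
```

View pics/w4.png

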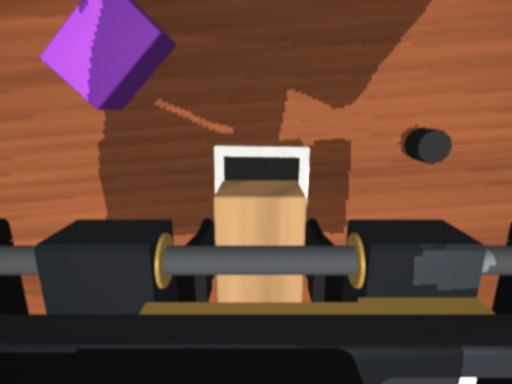

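The short blank, centred at column 260, is over its silhouette, centred at column 262. I'll lower and release.

```bash
python3 -m jog '0.0015 -0.001 0.04 0 0 0 0;0.0015 -0.001 0.0505 0 0 0 0;0.0015 -0.001 0.0505 0 0 0 0;0.0015 -0.001 0.0505 0 0 0 0;0.0015 -0.001 0.0505 0 0 0 0.8;0.0015 -0.001 0.0505 0 0 0 0.8;0.0015 -0.001 0.0505 0 0 0 0.8'
python3 -m jog '0 0 -0.04 0 0 0 0.8;0 0 -0.1 0 0 0 1;0 0 -0.1 0 0 0 1;0 0 -0.1 0 0 0 1'
python3 -c "
from h import *
go(0.6252,-0.2947,0.13,77.4);go(0.6379,-0.1059,0.13,94.3)"
```

```text
time_s: 9.52
position: [0.4642, -0.1207, 0.0407]
tcp_rot: [[0.082, 0.997, 0.0], [0.997, -0.082, -0.0], [-0.0, 0.001, -1.0]]
force: [-1.0, -0.5, 1.0]
opening: 0.748
time_s: 10.02
position: [0.4637, -0.1205, 0.1404]
tcp_rot: [[0.082, 0.997, -0.0], [0.997, -0.082, 0.0], [0.0, -0.0, -1.0]]
force: [-0.3, -0.1, -0.2]
opening: 0.983
t 10.025 yaw 85.3 shift [-0.1605  0.1752  0.0104] turn [-0.   -0.    7.91] j6 -113.3 op 0.983
t 10.025 yaw 85.3 shift [0.0287 0.1724 0.0104] turn [-0.   -0.   -8.99] j6 -113.3 op 0.983
```

Next is the long blank.

```bash
python3 -m jog '0.029 0.172 0.01 0 0 -9 1;0.029 0.172 0.01 0 0 -9 1;0.029 0.172 0.01 0 0 -9 1;0.029 0.172 0.01 0 0 -9 1;0.029 0.172 0.01 0 0 -9 1;0.029 0.172 0.01 0 0 -9 1'
python3 chk.py w5; python3 -c "
from h import *
go(0.6379,-0.1059,0.028,94.3)"
```

```text
time_s: 10.78
position: [0.6358, -0.1057, 0.1293]
tcp_rot: [[-0.074, 0.997, -0.004], [0.997, 0.074, 0.001], [0.001, -0.003, -1.0]]
force: [0.3, -0.3, -0.9]
opening: 0.996
t 10.825 yaw 94.3 shift [-0.0003  0.002   0.1018] turn [-0.14 -0.06 -0.04] j6 -113.6 op 0.998
```

View pics/w5.png

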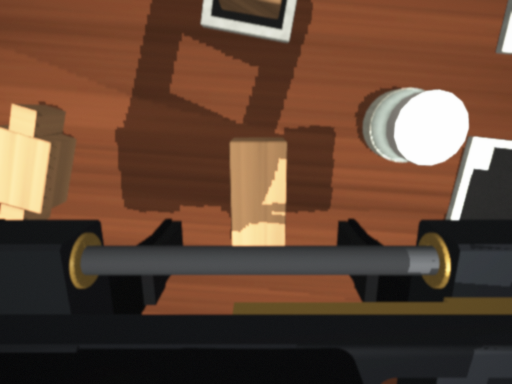

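The long blank at (260,190) is centred between the jaws, and the jar at (430,125) is well clear. I'll grip it.

```bash
python3 -m jog '0 0.001 0.05 0 0 0 0.9;0 0.001 0.101 0 0 0 0.9;0 0.001 0.101 0 0 0 0.9;0 0.001 0.101 0 0 0 0.9;0 0.001 0.101 0 0 0 0;0 0.001 0.101 0 0 0 0;0 0.001 0.101 0 0 0 0;0 0.001 0.101 0 0 0 0'
python3 -m jog '0 0 -0.05 0 0 0 0;0 0 -0.1 0 0 0 0;0 0 -0.12 0 0 0 0;0 0 -0.12 0 0 0 0'
python3 -c "
from h import *
go(0.6141,0.2966,0.15,79.6)"
```

```text
time_s: 11.82
position: [0.639, -0.1058, 0.0299]
tcp_rot: [[-0.075, 0.997, 0.001], [0.997, 0.075, -0.0], [-0.0, 0.001, -1.0]]
force: [-0.8, 0.2, 0.0]
opening: 0.531
time_s: 12.32
position: [0.64, -0.1061, 0.1514]
tcp_rot: [[-0.075, 0.997, 0.004], [0.997, 0.075, -0.001], [-0.002, 0.004, -1.0]]
force: [0.8, 0.1, -1.7]
opening: 0.504
t 12.325 yaw 94.3 shift [0.4035 0.0045 0.0007] turn [ 0.23  0.07 14.71] j6 -113.6 op 0.504
```

```bash
python3 -m jog '0.403 0.005 0 0 0 14.7 0;0.403 0.005 0 0 0 14.7 0;0.403 0.005 0 0 0 14.7 0;0.403 0.005 0 0 0 14.7 0;0.403 0.005 0 0 0 14.7 0;0.403 0.005 0 0 0 14.7 0;0.403 0.005 0 0 0 14.7 0;0.403 0.005 0 0 0 14.7 0'
python3 -m jog '0 0 0.05 0 0 0 0;0 0 0.06 0 0 0 0;0 0 0.06 0 0 0 0'
python3 chk.py w6; python3 -c "
from h import *
go(0.6141,0.2966,0.039,79.6)"
```

```text
time_s: 13.32
position: [0.6116, 0.2988, 0.147]
tcp_rot: [[0.176, 0.984, -0.003], [0.984, -0.176, -0.001], [-0.001, -0.003, -1.0]]
force: [0.6, -1.1, -1.3]
opening: 0.505
time_s: 13.7
position: [0.6129, 0.2951, 0.088]
tcp_rot: [[0.182, 0.983, -0.003], [0.983, -0.182, -0.001], [-0.002, -0.003, -1.0]]
force: [1.1, 1.6, -1.3]
opening: 0.507
t 13.75 yaw 79.5 shift [ 0.001  -0.0002  0.0505] turn [-0.01  0.01 -0.06] j6 -63.2 op 0.506
```

View pics/w6.png

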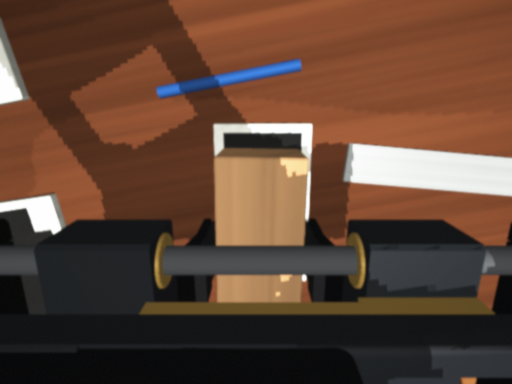

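The long blank (columns 215-307) is centred over its silhouette (columns 222-302). I'll lower and release.

```bash
python3 -m jog '0.001 0 0.04 0 0 0 0;0.001 0 0.0495 0 0 0 0;0.001 0 0.0495 0 0 0 0;0.001 0 0.0495 0 0 0 0;0.001 0 0.0495 0 0 0 0.75;0.001 0 0.0495 0 0 0 0.75;0.001 0 0.0495 0 0 0 0.75'
python3 -m jog '0 0 -0.04 0 0 0 0.75;0 0 -0.1 0 0 0 1;0 0 -0.12 0 0 0 1;0 0 -0.12 0 0 0 1'
python3 -c "
from h import *
go(0.6252,-0.2947,0.15,77.4)"
```

```text
time_s: 14.62
position: [0.6139, 0.2975, 0.0401]
tcp_rot: [[0.18, 0.984, 0.0], [0.984, -0.18, 0.0], [0.0, 0.0, -1.0]]
force: [0.3, 0.4, -1.0]
opening: 0.723
time_s: 15.12
position: [0.6147, 0.2977, 0.1618]
tcp_rot: [[0.18, 0.984, 0.004], [0.984, -0.18, 0.001], [0.002, 0.003, -1.0]]
force: [1.1, 0.2, -0.5]
opening: 0.967
t 15.125 yaw 79.6 shift [-0.5808  0.1172  0.0112] turn [ 0.19 -0.1   2.21] j6 -63.1 op 0.967
```

```bash
python3 -m jog '-0.5 0.1 0 0 0 2.2 1;-0.5 0.1 0 0 0 2.2 1;-0.5 0.1 0 0 0 2.2 1;-0.5 0.1 0 0 0 2.2 1;-0.5 0.1 0 0 0 2.2 1;-0.5 0.1 0 0 0 2.2 1;-0.5 0.1 0 0 0 2.2 1;-0.5 0.1 0 0 0 2.2 1'
python3 -c "
from h import *
go(0.6252,-0.2947,0.13,77.4)"
```

```text
time_s: 16.12
position: [0.62, -0.2038, 0.157]
tcp_rot: [[0.218, 0.976, -0.005], [0.976, -0.218, 0.003], [0.002, -0.005, -1.0]]
force: [1.6, -0.7, 1.1]
opening: 1.002
t 16.125 yaw 77.4 shift [-0.0876  0.025   0.0267] turn [-0.28 -0.09 -0.01] j6 -105.4 op 1.002
```

```bash
python3 -m jog '-0.085 0.022 0.03 0 0 0 1;-0.085 0.022 0.03 0 0 0 1;-0.085 0.022 0.03 0 0 0 1;-0.085 0.022 0.03 0 0 0 1'
python3 chk.py w7; python3 -c "
from h import *
go(0.6252,-0.2947,0.029,77.4)"
```

```text
time_s: 16.62
position: [0.6242, -0.2881, 0.1289]
tcp_rot: [[0.217, 0.976, -0.002], [0.976, -0.217, 0.002], [0.002, -0.003, -1.0]]
force: [-0.5, 0.5, 0.6]
opening: 1.004
t 16.675 yaw 77.5 shift [-0.0067  0.0022  0.1006] turn [-0.09 -0.07  0.11] j6 -111.6 op 0.999
```

View pics/w7.png

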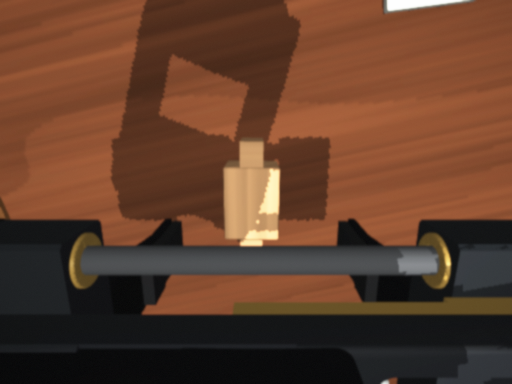

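The tongue blank at (251,200) sits about 6 mm left of the jaw centre, which agrees with the computed shift. I'll correct for it and grip.

```bash
python3 -m jog '-0.0065 0.001 0.05 0 0 0 0.95;-0.0065 0.001 0.1005 0 0 0 0.95;-0.0065 0.001 0.1005 0 0 0 0.95;-0.0065 0.001 0.1005 0 0 0 0.95;-0.0065 0.001 0.1005 0 0 0 0;-0.0065 0.001 0.1005 0 0 0 0;-0.0065 0.001 0.1005 0 0 0 0;-0.0065 0.001 0.1005 0 0 0 0'
python3 -m jog '0 0 -0.05 0 0 0 0;0 0 -0.1 0 0 0 0;0 0 -0.12 0 0 0 0;0 0 -0.12 0 0 0 0'
python3 -c "
from h import *
go(0.6364,0.1044,0.15,88.1)"
```

```text
time_s: 17.68
position: [0.6243, -0.297, 0.0299]
tcp_rot: [[0.218, 0.976, 0.0], [0.976, -0.218, -0.0], [-0.0, 0.0, -1.0]]
force: [-0.5, -0.6, -0.2]
opening: 0.581
time_s: 18.18
position: [0.6249, -0.2973, 0.151]
tcp_rot: [[0.218, 0.976, 0.003], [0.976, -0.218, -0.002], [-0.001, 0.003, -1.0]]
force: [0.2, -0.1, -0.7]
opening: 0.124
t 18.175 yaw 77.4 shift [ 3.945e-01 -7.640e-02  3.000e-04] turn [  0.16   0.08 -10.7 ] j6 -112.1 op 0.124
```

The opening reads 0.124, so the fingers hadn't finished closing when I lifted. I'll look.

```bash
python3 -m jog '0 0 0 0 0 0 1;0 0 0 0 0 0 1;0 0 0 0 0 0 1;0 0 0 0 0 0 1';python3 chk.py w8; python3 -c "
from h import *
s=read_state();p,d=capture('wrist');W=world('wrist',d,s=s)
m=abs(W[:,:,2]-0.037)<0.006
n,l,st,c=cv2.connectedComponentsWithStats(m.astype(np.uint8))
for i in range(1,n):
    if st[i,4]>500: print(st[i],c[i],rect(W[l==i][:,:2]),np.median(W[l==i][:,2]))
"
```

```text
time_s: 18.68
position: [0.6241, -0.2967, 0.1487]
tcp_rot: [[0.218, 0.976, -0.001], [0.976, -0.218, 0.001], [0.0, -0.001, -1.0]]
force: [-0.1, 0.0, -0.4]
opening: 0.49
[ 236  136   52  109 4342] [261.30700138 191.00138185] (0.625, -0.2947, 96, 44, -13.0) 0.037707846384763044
```

View pics/w8.png

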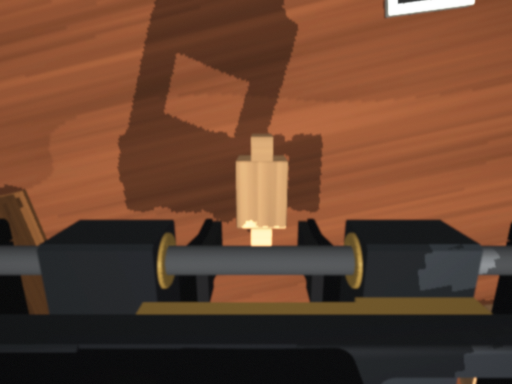

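The blank at (261,190) wasn't disturbed, and it measures (0.625,-0.295) at -13 deg. I'll finish opening, descend and allow more time to close.

```bash
python3 -m jog '0 0 0 0 0 0 0.85;0 0 0 0 0 0 0.85;0 0 0 0 0 0 0.85;0 0 0 0 0 0 0.85';python3 -c "
from h import *
go(0.625,-0.2947,0.029,77.2)"
```

```text
time_s: 19.27
position: [0.6243, -0.2968, 0.1495]
tcp_rot: [[0.218, 0.976, 0.0], [0.976, -0.218, -0.0], [-0.0, 0.0, -1.0]]
force: [-0.5, -0.2, -0.1]
opening: 0.847
t 19.275 yaw 77.4 shift [0.0022 0.0002 0.1205] turn [0.01 0.   0.2 ] j6 -112.1 op 0.847
```

```bash
python3 -m jog '0.002 0 0.06 0 0 0 0.85;0.002 0 0.12 0 0 0 0.85;0.002 0 0.12 0 0 0 0.85;0.002 0 0.12 0 0 0 0.85;0.002 0 0.12 0 0 0 0;0.002 0 0.12 0 0 0 0;0.002 0 0.12 0 0 0 0;0.002 0 0.12 0 0 0 0'
python3 -m jog '0 0 0 0 0 0 0;0 0 0 0 0 0 0;0 0 0 0 0 0 0'
```

```text
time_s: 20.27
position: [0.6249, -0.295, 0.0301]
tcp_rot: [[0.218, 0.976, 0.001], [0.976, -0.218, -0.0], [-0.0, 0.001, -1.0]]
force: [-1.3, -0.2, 3.6]
opening: 0.503
time_s: 20.65
position: [0.6249, -0.295, 0.0301]
tcp_rot: [[0.218, 0.976, 0.0], [0.976, -0.218, -0.0], [-0.0, 0.0, -1.0]]
force: [-1.5, 1.9, 4.9]
opening: 0.507
```

Gripped: 0.507 is 44 mm. I'll lift and carry.

```bash
python3 -m jog '0 0 -0.05 0 0 0 0;0 0 -0.1 0 0 0 0;0 0 -0.12 0 0 0 0;0 0 -0.12 0 0 0 0'
python3 -c "
from h import *
go(0.6364,0.1044,0.15,88.1)"
```

```text
time_s: 21.15
position: [0.6252, -0.2952, 0.1504]
tcp_rot: [[0.218, 0.976, 0.002], [0.976, -0.218, -0.001], [-0.001, 0.002, -1.0]]
force: [-1.0, 0.1, -1.0]
opening: 0.504
t 21.15 yaw 77.4 shift [ 3.924e-01 -7.620e-02 -2.000e-04] turn [  0.12   0.06 -10.7 ] j6 -111.9 op 0.504
```

```bash
python3 -m jog '0.392 -0.076 0 0 0 -10.7 0;0.392 -0.076 0 0 0 -10.7 0;0.392 -0.076 0 0 0 -10.7 0;0.392 -0.076 0 0 0 -10.7 0;0.392 -0.076 0 0 0 -10.7 0;0.392 -0.076 0 0 0 -10.7 0;0.392 -0.076 0 0 0 -10.7 0;0.392 -0.076 0 0 0 -10.7 0'
python3 -m jog '0 0 0.05 0 0 0 0;0 0 0.06 0 0 0 0;0 0 0.06 0 0 0 0'
python3 chk.py w9; python3 -c "
from h import *
go(0.6364,0.1044,0.0395,88.1)"
```

```text
time_s: 22.15
position: [0.634, 0.1065, 0.1465]
tcp_rot: [[0.029, 1.0, -0.005], [1.0, -0.029, 0.0], [-0.0, -0.005, -1.0]]
force: [-0.5, -0.3, -1.1]
opening: 0.504
time_s: 22.52
position: [0.6351, 0.1031, 0.088]
tcp_rot: [[0.034, 0.999, -0.004], [0.999, -0.034, -0.0], [-0.0, -0.004, -1.0]]
force: [0.0, 0.3, -1.2]
opening: 0.502
t 22.575 yaw 88.0 shift [0.0012 0.0001 0.0499] turn [-0.02  0.01 -0.07] j6 -88.7 op 0.505
```

View pics/w9.png

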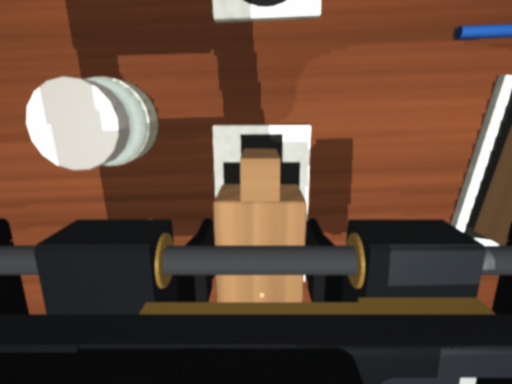

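The tongue blank is aligned with its silhouette (tongue at columns 241-280, silhouette at 240-282). The jar at (90,122) stands clear of the left finger. I'll lower and release.

```bash
python3 -m jog '0.001 0 0.04 0 0 0 0;0.001 0 0.049 0 0 0 0;0.001 0 0.049 0 0 0 0;0.001 0 0.049 0 0 0 0;0.001 0 0.049 0 0 0 0.68;0.001 0 0.049 0 0 0 0.68;0.001 0 0.049 0 0 0 0.68'
python3 -m jog '0 0 -0.04 0 0 0 0.68;0 0 -0.1 0 0 0 0.68;0 0 -0.15 0 0 0 0.68;0 0 -0.15 0 0 0 0.68'
python3 -c "
from h import *
go(0.28,0.558,0.24,63.3)"
```

```text
time_s: 23.45
position: [0.6363, 0.1053, 0.0409]
tcp_rot: [[0.033, 0.999, 0.001], [0.999, -0.033, -0.0], [0.0, 0.001, -1.0]]
force: [0.2, -0.9, 0.3]
opening: 0.669
time_s: 23.95
position: [0.6393, 0.1054, 0.1959]
tcp_rot: [[0.033, 0.999, 0.011], [0.999, -0.033, -0.0], [0.0, 0.011, -1.0]]
force: [0.3, 0.3, 0.6]
opening: 0.676
t 23.95 yaw 88.1 shift [ 0.4406 -0.3734 -0.0482] turn [ 0.62 -0.15 24.82] j6 -88.6 op 0.676
```

I'll back off to the start area and check everything.

```bash
python3 -m jog '0.22 -0.18 -0.048 0 0 24.8 0.68;0.22 -0.18 -0.048 0 0 24.8 0.68;0.44 -0.37 -0.048 0 0 24.8 0.68;0.44 -0.37 -0.048 0 0 24.8 0.68;0.44 -0.37 -0.048 0 0 24.8 0.68;0.44 -0.37 -0.048 0 0 24.8 0.68;0.44 -0.37 -0.048 0 0 24.8 0.68;0.44 -0.37 -0.048 0 0 24.8 0.68'
python3 -m jog '0 0 0 0 0 0 0.68;0 0 0 0 0 0 0.68;0 0 0 0 0 0 0.68;0 0 0 0 0 0 0.68'
python3 - <<'E'
from h import *
p,d=capture('top'); W=world('top',d)
cv2.imwrite('pics/t2.png',cv2.resize(p[80:300,60:440],None,fx=2,fy=2)[:,:,::-1])
old={'long':(113,162),'short':(287,221),'round':(187,231),'tongue':(192,152)}
for k,(u,v) in old.items():
    m=np.zeros(d.shape,bool); m[v-40:v+40,u-28:u+28]=1
    b=m&(abs(W[:,:,2]-0.0455)<0.005)
    n,l,st,c=cv2.connectedComponentsWithStats(b.astype(np.uint8)); i=1+np.argmax(st[1:,4])
    print(k,rect(W[l==i][:,:2]),np.round(np.percentile(W[l==i][:,2],[5,50,95]),4))
for l in ['glue_jar','weight']:
    r=silhouettes(l,'top')[0]; m=r['region']&(d>0); P=W[m]; z=np.percentile(P[:,2],70); print(l,z,rect(P[abs(P[:,2]-z)<.006][:,:2]))
p,_=capture('side'); cv2.imwrite('pics/s2.png',p[:,:,::-1])
E
```

```text
time_s: 24.95
position: [0.327, 0.4973, 0.2325]
tcp_rot: [[0.449, 0.893, -0.001], [0.893, -0.449, -0.002], [-0.002, -0.001, -1.0]]
force: [1.8, -0.2, 0.3]
opening: 0.679
time_s: 25.45
position: [0.3301, 0.4952, 0.2335]
tcp_rot: [[0.451, 0.892, -0.0], [0.892, -0.451, -0.001], [-0.001, -0.0, -1.0]]
force: [1.2, 0.2, -0.5]
opening: 0.679
long (0.6149, 0.2973, 99, 46, -11.8) [0.0421 0.0447 0.047 ]
short (0.4645, -0.1205, 62, 44, -4.8) [0.0423 0.0447 0.0472]
round (0.446, 0.1114, 97, 44, 1.0) [0.0424 0.0447 0.0469]
tongue (0.6379, 0.1052, 100, 44, -3.2) [0.0422 0.0448 0.0472]
glue_jar 0.06309690511225212 (0.5678, 0.0054, 48, 47, 89.7)
weight 0.028343771386506487 (0.6943, 0.0033, 38, 37, 70.3)
```

View pics/t2.png

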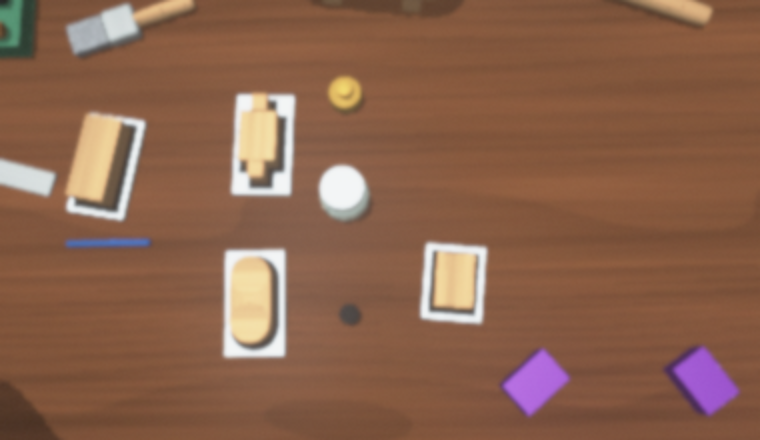

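View pics/s2.png

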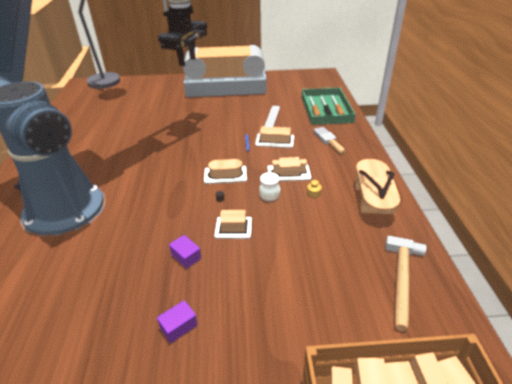

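All four blanks sit on their boards within about 2 mm and 1.5 deg. The apparent offset in the top view is parallax. The jar and weight haven't moved.

```bash
python3 -c "
from rig import *
print(hand_in())"
```

```text
the job is handed in; nothing more can be done
None
```

I laid all four blanks flat on their matching pattern boards, let go of them, moved the arm clear and handed the job in at about 25.6 s of the 102 s allowed. The hand-in gives no verdict.

**Blanks:** the last top-camera check put every blank within about 2 mm of its board's centre and 1.5° of its silhouette. The top faces measured level at about 45 mm.

**Other things:** the jar and brass weight measured within about 1 mm of where they started, and I didn't touch the purple blocks.

**What went wrong:** my first grip on the tongue blank failed because I lifted before the fingers had closed. The blank stayed where it was, and I re-gripped it.

**Check that failed:** the arm hid the round blank in the first top view after placing it, so that reading came back empty. The final check covered it.

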